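# Rack the test vials and hold the dropper over the sample

### The job

Set up the water test: stand the white-capped vial in the one-dot hole of the white rack first, then the open vial in the two-dot hole, both right down on the hole's floor. Then lift the dropper by its black collar out of the amber bottle, carry it over the things in the way without touching vials or rack with it, and finish still holding it there: upright, steady, its tip centred about 1 cm above the open vial's mouth, ready to dose. Keep the amber bottle standing in its place and leave everything else where it is.

Things in the scene. Friction and masses are not known exactly. Their poses are not given: they have to be found in the camera images.
- capped_vial_mid (a point): Closed glass test vial, upright cylinder 25 mm in diameter, 80 mm tall, flat bottom; its top 14 mm is a white twist cap of 25.6 mm diameter; 36 g. This point is on its axis, 40 mm above its bottom; z points up the axis. It starts upright in one of the four compartments of the clear vial tray
- open_vial_mid (a point): Open empty glass vial, 25 mm outer, 21 mm inner diameter, 80 mm tall, flat bottom, a blue ring at the rim and one 20 mm above the bottom; about 30 g. This point is on its axis, 40 mm above its bottom and 40 mm below the mouth; z points up the axis. It starts upright in another compartment of the vial tray
- open_vial_mouth (a point): Centre of the open vial's mouth, in the plane of the rim, 80 mm above its bottom; z points up the vial's axis
- vial_tray: Fixed clear acrylic tray, 190 x 190 mm, 30 mm tall, 3 mm walls and floor, two crossing dividers as tall as the walls making four compartments of about 90 mm square. Origin: centre of its underside, on the work surface; x and y along its sides.
- rack_hole1 (a point): Centre of the mouth of hole 1 (one black dot on either edge; the rack's end nearest the robot), 25 mm above the work surface; x along the row to hole 3, z up. Fixed white rack, 160 x 52 mm, 25 mm tall, three round blind holes in a row 52 mm apart, 28 mm diameter, 20 mm deep, 2 mm chamfer; a seated vial stands 60 mm out
- rack_hole2 (a point): Hole 2 of the rack, the middle one (two black dots on either edge); centre of its mouth, same size and axes as hole 1. Hole 3 (three dots) stays empty
- dropper_collar (a point): Centre of the hard black ribbed collar (24 mm diameter, 20 mm tall; grip here) of the rigid dropper, 18 g, 134 mm long, 85 mm above its tip. Below it a 7 mm glass stem (last 12 mm 3.6 mm), above it a rubber bulb, 16 to 18 mm diameter, 39 mm tall. z runs up its axis. Starts upright, unscrewed, stem in the amber bottle, collar resting on its neck; lifts straight out
- dropper_tip (a point): Lower tip of the dropper's stem, on its axis, 85 mm below the collar's centre; z points up along the dropper
- stock_bottle_neck (a point): Centre of the rim of the amber glass stock bottle that holds the dropper; loose, about 140 g, 37 mm diameter, 90 mm tall; its neck, 19 mm diameter, is the top 18 mm; 14 mm bore. z points up the bottle's axis. It stands in one of the two compartments of the reagent tray farther from the rack
- reagent_tray: Fixed clear acrylic tray, 100 x 230 mm, 45 mm tall, 3 mm walls and floor, three compartments of about 73 x 94 mm in a row along its y, one bottle in each. Origin: centre of its underside, on the work surface; x along its short side, y along its long side (towards the rack)
- amber_bottle: Bystander: same amber bottle with a blue screw cap, 97 mm tall; in the remaining compartment of the reagent tray. Origin: centre of its underside
- tall_bottle: Bystander: white plastic bottle with green cap, 42 mm diameter, 130 mm tall, in the compartment of the reagent tray next to the rack, so in the dropper's way. Origin: centre of its underside
- plant_anchor: Bystander: green plastic plant anchor, about 70 x 26 mm, 6 mm thick, lying in the vial tray. Origin: underside
- lid_clip: Bystander: aluminium lid clip, 50 x 18 mm, 16 mm tall, lying in the vial tray. Origin: centre of its underside
- pellet_jar: Bystander: glass jar of clay pellets with aluminium lid, 66 mm diameter, 88 mm tall, standing beyond the rack. Origin: centre of its underside
- scoop: Bystander: stainless scoop, about 145 mm long, 44 mm tall, lying on the work surface beyond the vial tray. Origin: underside, where handle meets bowl. (Organizer tiers 205 mm tall stand farther left)
There are look-alikes about, which are no part of the job. Leave any yellow look-alike of the part that bears capped_vial_mid alone.

How it is judged:
By the outcome, as a careful person would: the job done as asked, in the order asked, and still so for the second after the job is handed in, while the arm keeps its last pose, push and grip.
It also fails if it takes over 69 s, if anything falls off the work surface, if the arm or the gripper's body presses on something with over 40 N, if the wrist force passes 120 N, or if a joint passes its speed limit or range.

### The arm

A 6-joint arm with a two-finger parallel gripper is mounted at the origin on the work surface. World frame = base frame: x ahead of the robot, y to its left, z up, the work surface at z = 0. Lengths are in m, angles in rad, forces in N, time in s.
With the tool pointing down it reaches from about 0.3 to 0.75 m from the base axis. Payload 8.5 kg.
Tool frame: the origin (TCP) lies midway between the tips of the shut fingers; the grasp point (between the pads) lies behind it (grip_depth is the z of the grasp point in the tool frame, in m); z points along the fingers, y is the line along which they close (so a half turn about z gives the same grasp; the last joint's range is limited). The gripper opens to 85 mm and grips with 20 to 120 N. Pads are 22 mm wide; open, the fingers measure 114 mm over their backs; the gripper's body (76 mm by 85 mm) begins 54 mm behind the grasp point. The pads swing forward as they close: fully open they stand 13 mm farther back than shut.
Start: joints at [1.119, 0.381, 1.297, -0, 1.464, -0.215], TCP at [0.129, 0.535, 0.231] pointing down, gripper open.
Joint ranges: [-3.11, 3.11], [-0.89, 2.33], [0.22, 2.48], [-1.42, 4.56], [0.17, 2.85], [-2.88, 2.88]. Speed limits (rad/s): [2.39, 2.39, 3.14, 3.14, 3.14, 3.14].

### API

Orientations are given as a rotation vector (axis times angle).
In Python, from cell import * gives the robot as it stands. The module is installed in compiled form; this text tells all that it offers.
- The arm moves only by the tool arm_command, never from a script. Its argument "steps" is a list of rows, each a list of 3 entries, a list of its own where there are three numbers: the shift along the world's x, y, z in mm, then the turn, a rotation vector about the world's x, y, z in rad, then the opening, from 0 (shut) to 1 (fully open). In form: [[[tx, ty, tz], [wx, wy, wz], hand], ...]. A call has 1 to 20 rows; each row is the pose to reach, as a shift and turn from the pose commanded when the call began; what a row does not reach only later rows make up. A row lasts 1/12 s, in which the tool goes at most 41.7 mm and 7.16 degrees, less where a joint would pass 70% of its speed; a pose out of reach is approached as far as the arm can. A call with a gripper value outside its range is refused whole. The fingers move at their own pace and stop on an object; the grip force is fixed at half the most. Time passes only in rows, so rows that repeat a pose let the fingers close. It gives the time, the measured TCP pose, the force, the opening and the grip force at its end, in the units of the state.
- state(): the state, without advancing time (a new reading comes with each control period).
- read_camera(name): name is "side" or "top" or "wrist"; returns a dict with "color" (420x560x3 uint8, red, green, blue), "vertical_fov" (degrees; the focal length in pixels is half the picture's height over the tangent of half this angle, whatever the lens; pixels are square), "cx", "cy" (the principal point, pixels), "R" (3x3) and "t" (3): a world point X has camera coordinates R X + t; the wrist camera has in their place "hand_eye" (4x4, takes a point from camera to tool coordinates, whose origin is the TCP and whose axes are the flange's). Camera axes: x right, y down, z forward; pixel columns grow to the right and rows downward; lengths in m; the calibration is good to about 2 mm. A picture is of the moment at which its call begins: read the wrist's pose just before it. There is no depth.
- sign_off(): hands the job in; it is judged then, once.
The state is a dict: "clock": time; "q": joint angles; "qvel": joint speeds; "joint_torque": joint torques, N m; "tcp_pos": TCP position; "eef_rot": TCP orientation; "ft_force": force on the tool from outside, world axes, zero at the start; "moment": the same for the moment, N m; "finger_gap": finger opening in m; "grip_force": force on a finger pad.
Only numpy, scipy, OpenCV 4.12 (cv2) and the standard library are available. Lean on these libraries where they do the work, as an engineer would, in place of code of your own. Each camera call takes 0.05 s, during which the arm holds its last target. There are 200 camera calls.

## Working session

There is one attempt and no reset: what is moved stays moved. The work goes in short steps, Python scripts to look and compute and a tool call to move; the robot and the scene stay as the last step left them, time stands still between calls to the robot, and variables do not carry over. Pictures are saved under pics/ and viewed, at most 10 in all, crops included, and the job is handed in when it is done.

Besides the shell and the picture viewer there is one more tool, called after "Emit:" as name(argument=value, ...), one argument or row to a line, values as JSON. arm_command: Moves the arm, as the interface text tells. Its arguments: {"type":"object","properties":{"steps":{"type":"array","items":{"type":"array"}}},"required":["steps"]}

```bash
mkdir -p pics
cat > h.py <<'E'
from cell import *
import numpy as np, cv2
from scipy.spatial.transform import Rotation as Ro
def cam(n):
    s=state(); c=read_camera(n); 
    f=210/np.tan(np.radians(c["vertical_fov"])/2); c["f"]=f
    if n=="wrist":
        H=np.array(c["hand_eye"]); T=np.eye(4); T[:3,:3]=Ro.from_rotvec(s["eef_rot"]).as_matrix(); T[:3,3]=s["tcp_pos"]
        M=np.linalg.inv(T@H); c["R"],c["t"]=M[:3,:3],M[:3,3]
    c["R"]=np.array(c["R"]); c["t"]=np.array(c["t"]); return c
def ray(c,u,v):
    d=c["R"].T@np.array([(u-c["cx"])/c["f"],(v-c["cy"])/c["f"],1]); o=-c["R"].T@c["t"]; return o,d
def atz(c,u,v,z):
    o,d=ray(c,u,v); return o+d*(z-o[2])/d[2]
def proj(c,X):
    p=c["R"]@np.array(X)+c["t"]; return np.array([c["cx"]+c["f"]*p[0]/p[2],c["cy"]+c["f"]*p[1]/p[2]])
def save(c,n,box=None,k=1):
    im=c["color"][:,:,::-1]
    if box: im=im[box[1]:box[3],box[0]:box[2]]
    cv2.imwrite("pics/"+n,cv2.resize(im,None,fx=k,fy=k,interpolation=cv2.INTER_CUBIC))
E
python3 - <<'E'
from h import *
import pickle
s=state(); print(s)
a={n:cam(n) for n in("top","side","wrist")}
pickle.dump(a,open("a.pkl","wb"))
for n in a: print(n,a[n]["f"],-a[n]["R"].T@a[n]["t"],a[n]["R"].round(2).tolist(),a[n]["cx"],a[n]["cy"])
print([k for k in globals() if 'depth' in k.lower()])
save(a["top"],"top.png",k=1.42);save(a["side"],"side.png",k=1.42)
E
```

```text
{'clock': 0.0, 'q': array([ 1.11870720e+00,  3.81207475e-01,  1.29828203e+00,  1.48584331e-05,
        1.46361366e+00, -2.15310622e-01]), 'qvel': array([ 0.00196101, -0.00065929,  0.00019276, -0.00018706,  0.00022952,
        0.00175928]), 'joint_torque': array([-2.12554609e-03, -4.48462808e+01, -2.31286311e+01, -2.72622983e-04,
        4.63146600e-03,  3.68149031e-06]), 'tcp_pos': array([0.12888328, 0.53437402, 0.23069845]), 'eef_rot': array([-3.71004904e-01, -3.11909581e+00,  2.23386127e-03]), 'ft_force': array([ 1.08183519,  0.29914553, -0.51176783]), 'moment': array([-0.02533499, -0.01473907,  0.02238508]), 'grip_force': 0.0, 'finger_gap': 0.08566550861552631}
top 499.2734123486274 [0.27331672 0.00542014 1.51375084] [[-0.0, -1.0, -0.01], [-0.98, 0.01, -0.19], [0.19, 0.01, -0.98]] 274.9551062425505 210.53775608533527
side 487.12650659462764 [ 0.00323951 -0.72786203  0.8079634 ] [[0.79, -0.61, -0.02], [-0.38, -0.47, -0.79], [0.47, 0.64, -0.61]] 282.38098952018726 212.33200662768408
wrist 312.15109654303257 [0.05865299 0.55126005 0.37383078] [[0.23, 0.97, -0.0], [0.93, -0.22, 0.28], [0.28, -0.07, -0.96]] 279.8245097655795 212.42372274360517
['grip_depth']
```

View pics/top.png

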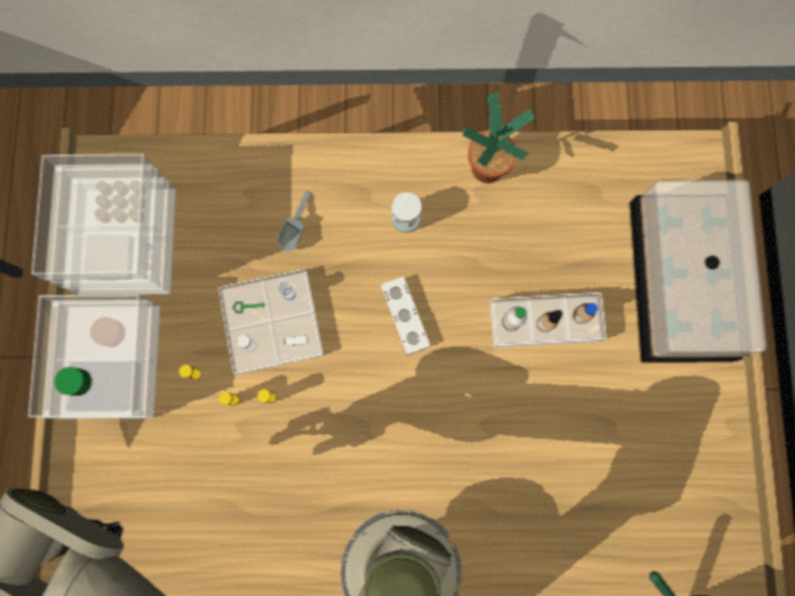

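View pics/side.png

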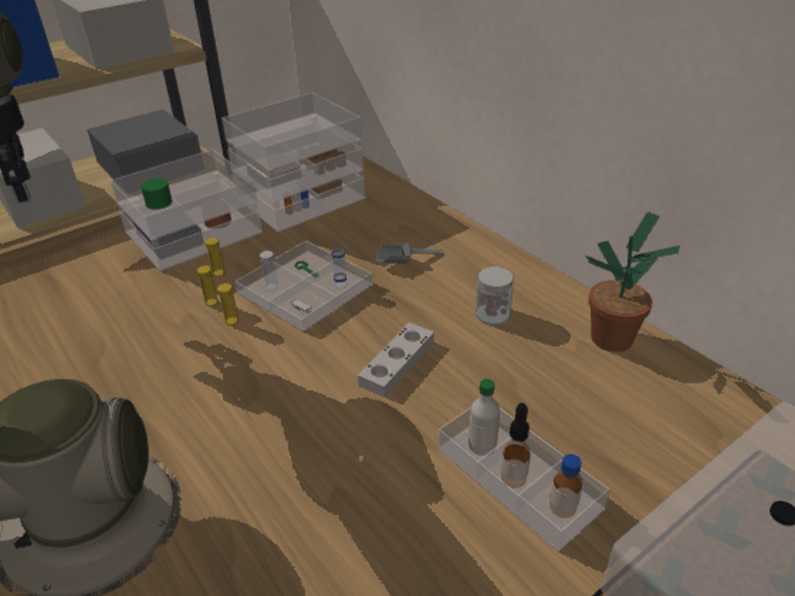

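```bash
python3 -c "
from h import *
print(grip_depth)"
```

```text
-0.0187
```

Top picture (shown ×1.42): the white-capped vial is at (245,341), the open vial with blue rings at (288,291) and the dropper at (552,318). The rack dots put hole 1 at (411,338), and hole 2 is at (404,315). Candidates for the capped vial: yellow look-alikes at (190,372), (229,398) and (266,396), and the white one at (245,341). I choose the white one in the tray. Candidates for the dropper bottle: the blue-capped bottle at (588,312) and the black-topped one at (552,318). I choose the black one. Next, a close crop to check.

Run:
```python
from h import *
import pickle
a=pickle.load(open("a.pkl","rb"))
def crop(n,x,y,w,h,k=5): return cv2.resize(a[n]["color"][y:y+h,x:x+w,::-1],None,fx=k,fy=k,interpolation=cv2.INTER_CUBIC)
C=np.zeros((600,800,3),np.uint8)
def put(im,x,y): C[y:y+im.shape[0],x:x+im.shape[1]]=im
put(crop("top",155,195,75,60),0,0)      #375x300
put(crop("top",265,190,40,60),380,0)    #200x300
put(crop("top",355,205,43,60),585,0)
put(crop("side",175,168,75,60),0,300)
put(crop("side",250,224,40+16,60,),380,300)
put(crop("side",345,275,27,60),665,300)
cv2.imwrite("pics/crops.png",C)
```

```text
(no output)
```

View pics/crops.png

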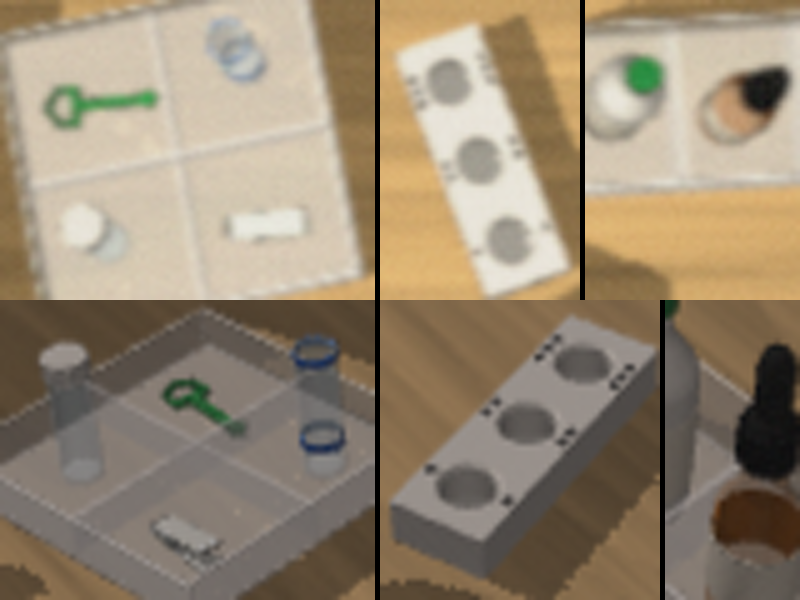

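The choice holds: the white cap is at top (171.2,240.4), the blue rim at (201,202.6), and the holes with 1, 2 and 3 dots at (291,238), (285,222) and (279,206). The black dropper bulb is at about (393,221).

Run:
```python
from h import *
import pickle
a=pickle.load(open("a.pkl","rb")); T,S=a["top"],a["side"]
def tri(n,p,q,z):
    o1,d1=ray(T,*p);o2,d2=ray(S,*q)
    A=np.c_[d1,-d2];l=np.linalg.lstsq(A,o2-o1,rcond=None)[0]
    x,y=o1+d1*l[0],o2+d2*l[1]
    print(n,"tri",((x+y)/2).round(4),"gap",np.linalg.norm(x-y).round(4),"topz",atz(T,*p,z).round(4)[:2],"sidez",atz(S,*q,z).round(4)[:2])
tri("cap",(171.2,240.4),(187.8,178.8),.083)
tri("open",(201,202.6),(238.2,178.4),.083)
tri("h1",(291,238),(267.2,261.4),.025)
tri("h2",(285,222.2),(279.2,248.8),.025)
tri("h3",(278.8,206.4),(290.4,236.6),.025)
tri("collar",(389.4,224),(365.6,304),.103)
tri("bulb",(393.8,220.5),(367.4,285),.152)
```

```text
cap tri [0.462  0.3182 0.0807] gap 0.0041 topz [0.4598 0.3185] sidez [0.4625 0.3143]
open tri [0.5727 0.2354 0.0779] gap 0.0017 topz [0.5709 0.235 ] sidez [0.5696 0.2284]
h1 tri [ 0.4741 -0.0295  0.0208] gap 0.0013 topz [ 0.473  -0.0291] sidez [ 0.4722 -0.0334]
h2 tri [ 0.5227 -0.0119  0.0208] gap 0.0019 topz [ 0.5212 -0.0114] sidez [ 0.5208 -0.016 ]
h3 tri [0.5717 0.0066 0.0212] gap 0.0023 topz [0.5699 0.0071] sidez [0.57   0.0026]
collar tri [ 0.5042 -0.3112  0.0964] gap 0.0039 topz [ 0.5015 -0.3086] sidez [ 0.5015 -0.3158]
bulb tri [ 0.5045 -0.3114  0.1487] gap 0.0014 topz [ 0.5033 -0.3102] sidez [ 0.5026 -0.3138]
```

Emit:
arm_command(
  steps=[
    [[332,-217,-55],[0,0,0.59],1],
    [[332,-217,-55],[0,0,0.59],1],
    [[332,-217,-55],[0,0,0.59],1],
    [[332,-217,-55],[0,0,0.59],1],
    [[332,-217,-55],[0,0,0.59],1],
    [[332,-217,-55],[0,0,0.59],1],
    [[332,-217,-55],[0,0,0.59],1],
    [[332,-217,-55],[0,0,0.59],1],
    [[332,-217,-55],[0,0,0.59],1],
    [[332,-217,-55],[0,0,0.59],1],
    [[332,-217,-55],[0,0,0.59],1],
    [[332,-217,-55],[0,0,0.59],1],
    [[332,-217,-55],[0,0,0.59],1],
  ],
)

```text
clock: 1.23
tcp_pos: [0.4606, 0.3177, 0.1761]
eef_rot: [0.551, -3.092, -0.0]
ft_force: [-0.6, -0.8, -0.5]
finger_gap: 0.0854
grip_force: 0.0
```

Run:
```python
from h import *
import pickle
c=cam("wrist"); s=state(); print(s["tcp_pos"],s["eef_rot"],s["ft_force"]); pickle.dump(c,open("w1.pkl","wb"))
print(proj(c,[.461,.317,.083]),Ro.from_rotvec(s["eef_rot"]).as_matrix().round(4))
save(c,"w1.png",k=1.42)
```

```text
[0.4600919  0.31822    0.17635565] [ 5.52977455e-01 -3.09197554e+00 -2.85157595e-04] [0.92671867 0.55659589 0.43620205]
[279.04637906 215.80145514] [[-9.380e-01 -3.466e-01 -6.000e-04]
 [-3.466e-01  9.380e-01  1.000e-04]
 [ 5.000e-04  3.000e-04 -1.000e+00]]
```

View pics/w1.png

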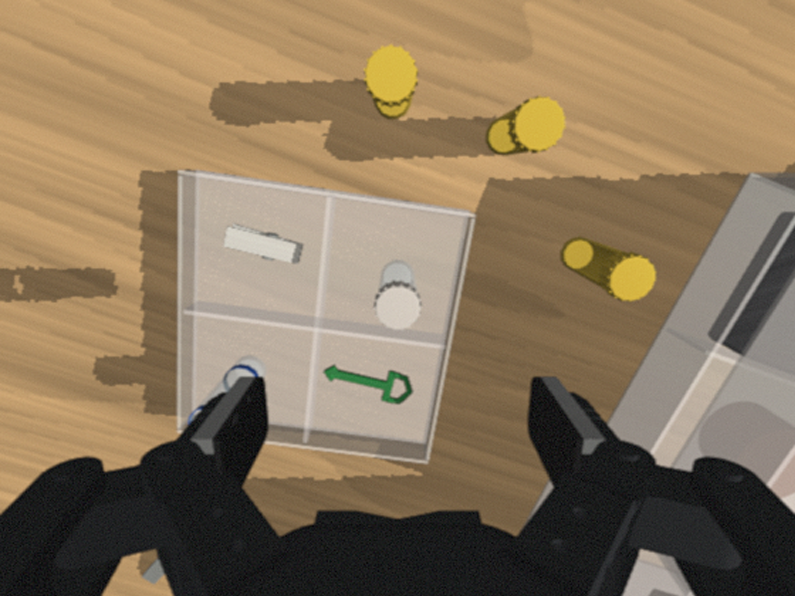

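The wrist picture shows the cap centred at (398,306), i.e. raw (280.3,215.5) against a predicted (279.0,215.8), so the position is good to about 1 mm. I'm going down, gripping and lifting.

Emit:
arm_command(
  steps=[
    [[1,-1,-35],[0,0,0],1],
    [[1,-1,-70],[0,0,0],1],
    [[1,-1,-105],[0,0,0],1],
    [[1,-1,-125],[0,0,0],1],
    [[1,-1,-136],[0,0,0],1],
    [[1,-1,-136],[0,0,0],1],
    [[1,-1,-136],[0,0,0],0],
    [[1,-1,-136],[0,0,0],0],
    [[1,-1,-136],[0,0,0],0],
    [[1,-1,-136],[0,0,0],0],
    [[1,-1,-136],[0,0,0],0],
    [[1,-1,-136],[0,0,0],0],
    [[1,-1,-136],[0,0,0],0],
    [[1,-1,-136],[0,0,0],0],
    [[1,-1,-116],[0,0,0],0],
    [[1,-1,-80],[0,0,0],0],
    [[1,-1,-40],[0,0,0],0],
    [[1,-1,-15],[0,0,0],0],
    [[1,-1,-15],[0,0,0],0],
  ],
)

```text
clock: 2.87
tcp_pos: [0.464, 0.3175, 0.1669]
eef_rot: [-0.55, 3.083, 0.003]
ft_force: [-0.5, 0.5, -0.2]
finger_gap: 0.0243
grip_force: 58.9
```

Emit:
arm_command(
  steps=[
    [[60,-330,-10],[0,0,0],0],
    [[60,-330,-10],[0,0,0],0],
    [[60,-330,-10],[0,0,0],0],
    [[60,-330,-10],[0,0,0],0],
    [[60,-330,-10],[0,0,0],0],
    [[60,-330,-10],[0,0,0],0],
    [[60,-330,-10],[0,0,0],0],
    [[60,-330,-10],[0,0,0],0],
    [[60,-330,-10],[0,0,0],0],
    [[60,-330,-10],[0,0,0],0],
    [[60,-330,-10],[0,0,0],0],
    [[60,-330,-10],[0,0,0],0],
    [[60,-330,-10],[0,0,0],0],
  ],
)

```text
clock: 3.95
tcp_pos: [0.5217, -0.012, 0.1513]
eef_rot: [0.555, -3.092, -0.0]
ft_force: [-0.0, 0.5, -1.0]
finger_gap: 0.0241
grip_force: 59.0
```

Run:
```python
from h import *
import pickle
c=cam("wrist"); s=state(); print(s["tcp_pos"],s["eef_rot"],s["ft_force"]); pickle.dump(c,open("w2.pkl","wb"))
for p in ([.473,-.030,.025],[.5215,-.0118,.025]): print(proj(c,p))
save(c,"w2.png",k=1.42)
print(Ro.from_rotvec(s["eef_rot"]).as_matrix().round(4))
```

```text
[ 0.52178353 -0.01208067  0.15133412] [ 5.55017578e-01 -3.09205608e+00 -1.77931740e-04] [-0.26844636 -0.07637263 -0.63298273]
[280.10230254 145.31233948]
[280.26591888 204.47619821]
[[-9.376e-01 -3.478e-01 -1.000e-04]
 [-3.478e-01  9.376e-01  1.000e-04]
 [ 1.000e-04  1.000e-04 -1.000e+00]]
```

View pics/w2.png

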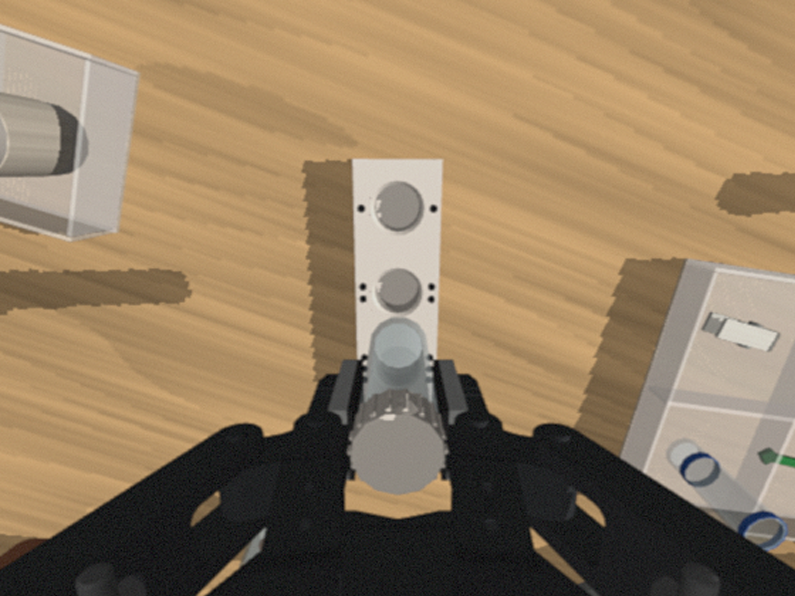

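Hole 1 is at raw (280.3,145.8) and hole 2 at (280.3,204.9), both within 0.5 px of prediction. Checking the held vial's offset from the tool: its bottom is at (398,346)/1.42 and the cap top at (398,448)/1.42.

Run:
```python
from h import *
import pickle
c=pickle.load(open("w2.pkl","rb"))
for z,p in ((.114,(280.3,243.7)),(.194,(280.3,316))): print(atz(c,*p,z)-[.5218,-.0121,z],"pred",proj(c,[.5218,-.0121,z]))
print(atz(c,280.3,145.8,.025),atz(c,280.3,204.9,.025))
```

```text
[ 9.82696447e-04  6.56350714e-04 -1.38777878e-17] pred [279.86064982 241.97365858]
[-0.0025052  -0.00078008  0.        ] pred [279.91792825 322.05859679]
[ 0.47332096 -0.02970207  0.025     ] [ 0.52185665 -0.01163476  0.025     ]
```

Emit:
arm_command(
  steps=[
    [[-25,-9,0],[0,0,0],0],
    [[-49,-17.5,0],[0,0,0],0],
    [[-49,-17.5,0],[0,0,0],0],
    [[-49,-17.5,-35],[0,0,0],0],
    [[-49,-17.5,-65],[0,0,0],0],
    [[-49,-17.5,-80],[0,0,0],0],
    [[-49,-17.5,-85],[0,0,0],0],
    [[-49,-17.5,-90],[0,0,0],0],
    [[-49,-17.5,-95],[0,0,0],0],
    [[-49,-17.5,-98],[0,0,0],0],
    [[-49,-17.5,-101],[0,0,0],0],
    [[-49,-17.5,-104],[0,0,0],0],
    [[-49,-17.5,-106],[0,0,0],0],
    [[-49,-17.5,-106],[0,0,0],0],
  ],
)

```text
clock: 5.17
tcp_pos: [0.4733, -0.0309, 0.0453]
eef_rot: [-0.552, 3.092, -0.0]
ft_force: [1.6, 2.0, -0.3]
finger_gap: 0.0245
grip_force: 59.1
```

Emit:
arm_command(
  steps=[
    [[0,0.5,-2],[0,0,0],0],
    [[0,0.5,-3],[0,0,0],0],
    [[0,0.5,-4],[0,0,0],0],
    [[0,0.5,-4],[0,0,0],0],
  ],
)

```text
clock: 5.5
tcp_pos: [0.4735, -0.0304, 0.043]
eef_rot: [-0.552, 3.091, -0.002]
ft_force: [-4.0, 1.7, 20.3]
finger_gap: 0.0243
grip_force: 61.1
```

Emit:
arm_command(
  steps=[
    [[0,0,1],[0,0,0],0],
    [[0,0,1],[0,0,0],0.6],
    [[0,0,1],[0,0,0],0.6],
    [[0,0,1],[0,0,0],0.6],
    [[0,0,1],[0,0,0],0.6],
    [[0,0,30],[0,0,0],0.6],
    [[0,0,70],[0,0,0],0.6],
    [[0,0,110],[0,0,0],0.8],
    [[0,0,134],[0,0,0],1],
    [[98,265,134],[0,0,0],1],
    [[98,265,134],[0,0,0],1],
    [[98,265,134],[0,0,0],1],
    [[98,265,134],[0,0,0],1],
    [[98,265,134],[0,0,0],1],
    [[98,265,134],[0,0,0],1],
    [[98,265,134],[0,0,0],1],
    [[98,265,134],[0,0,0],1],
    [[98,265,134],[0,0,0],1],
    [[98,265,134],[0,0,0],1],
  ],
)

```text
clock: 7.08
tcp_pos: [0.5707, 0.2341, 0.1748]
eef_rot: [0.552, -3.092, 0.001]
ft_force: [0.6, 0.2, 0.1]
finger_gap: 0.0856
grip_force: 0.0
```

Run:
```python
from h import *
import pickle
c=cam("wrist"); s=state(); print(s["tcp_pos"],s["ft_force"]); pickle.dump(c,open("w3.pkl","wb"))
print(proj(c,[.571,.234,.083]))
t,d=cam("top"),cam("side")
C=np.zeros((600,800,3),np.uint8)
r=lambda i,k:cv2.resize(i[:,:,::-1],None,fx=k,fy=k,interpolation=cv2.INTER_CUBIC)
C[:360,:480]=r(c["color"][90:330,120:440],1.5)
C[:300,500:]=r(t["color"][190:250,255:315],5)
C[300:,500:]=r(d["color"][214:274,245:305],5)
cv2.imwrite("pics/w3.png",C)
```

```text
[0.57073748 0.23366246 0.17512104] [-0.06950108 -0.4722937  -0.24249848]
[279.7754496  216.42784146]
```

View pics/w3.png

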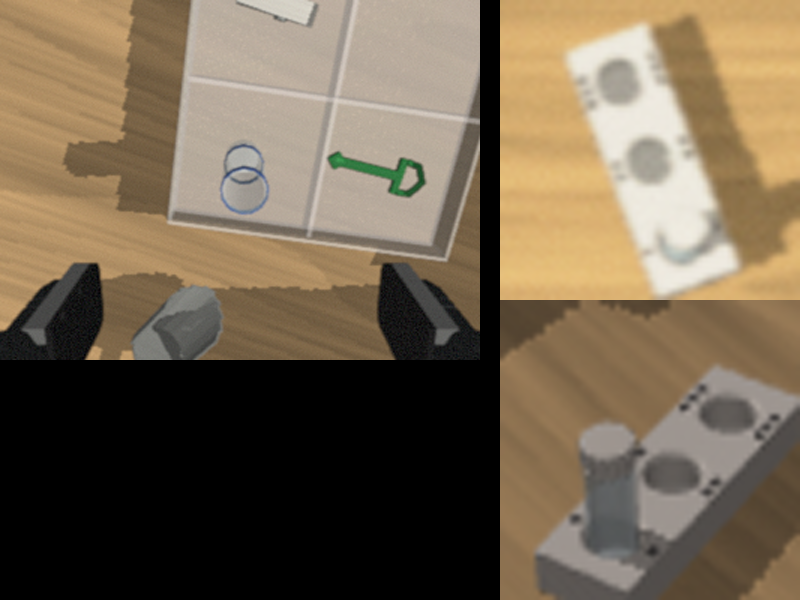

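The capped vial stands in hole 1. The open vial's rim is at raw (282.7,216.7) against a predicted (279.8,216.4).

Run:
```python
from h import *
import pickle
c=pickle.load(open("w3.pkl","rb")); print(atz(c,282.7,216.7,.083))
a=pickle.load(open("a.pkl","rb"))["side"]
print("cap top pred seated",proj(a,[.4722,-.0334,.085]),"10mm up",proj(a,[.4722,-.0334,.095]))
```

```text
[0.57041162 0.23623905 0.083     ]
cap top pred seated [266.11624281 241.9771988 ] 10mm up [265.92916395 238.61752024]
```

Emit:
arm_command(
  steps=[
    [[0,2.5,-35],[0,0,0],1],
    [[0,2.5,-70],[0,0,0],1],
    [[0,2.5,-105],[0,0,0],1],
    [[0,2.5,-125],[0,0,0],1],
    [[0,2.5,-135],[0,0,0],1],
    [[0,2.5,-135],[0,0,0],1],
    [[0,2.5,-135],[0,0,0],0],
    [[0,2.5,-135],[0,0,0],0],
    [[0,2.5,-135],[0,0,0],0],
    [[0,2.5,-135],[0,0,0],0],
    [[0,2.5,-135],[0,0,0],0],
    [[0,2.5,-135],[0,0,0],0],
    [[0,2.5,-135],[0,0,0],0],
    [[0,2.5,-135],[0,0,0],0],
  ],
)

```text
clock: 8.4
tcp_pos: [0.5714, 0.2373, 0.0413]
eef_rot: [-0.552, 3.091, 0.0]
ft_force: [-0.2, 0.6, 5.6]
finger_gap: 0.0242
grip_force: 58.7
```

Emit:
arm_command(
  steps=[
    [[0,0,30],[0,0,0],0],
    [[0,0,70],[0,0,0],0],
    [[0,0,110],[0,0,0],0],
    [[-50,-249,120],[0,0,0],0],
    [[-50,-249,120],[0,0,0],0],
    [[-50,-249,120],[0,0,0],0],
    [[-50,-249,120],[0,0,0],0],
    [[-50,-249,120],[0,0,0],0],
    [[-50,-249,120],[0,0,0],0],
    [[-50,-249,120],[0,0,0],0],
    [[-50,-249,120],[0,0,0],0],
    [[-50,-249,120],[0,0,0],0],
    [[-50,-249,100],[0,0,0],0],
    [[-50,-249,70],[0,0,0],0],
    [[-50,-249,40],[0,0,0],0],
    [[-50,-249,40],[0,0,0],0],
    [[-50,-249,40],[0,0,0],0],
  ],
)

```text
clock: 9.82
tcp_pos: [0.5208, -0.0104, 0.0799]
eef_rot: [0.555, -3.09, -0.002]
ft_force: [1.5, 0.6, 0.4]
finger_gap: 0.0238
grip_force: 59.0
```

Run:
```python
from h import *
s=state(); print(s["tcp_pos"],s["ft_force"])
c,d=cam("wrist"),cam("side")
C=np.zeros((400,800,3),np.uint8)
r=lambda i,k:cv2.resize(i[:,:,::-1],None,fx=k,fy=k,interpolation=cv2.INTER_CUBIC)
C[:400,:400]=r(c["color"][120:320,180:380],2)
C[:400,400:]=r(d["color"][194:274,245:325],5)
cv2.imwrite("pics/w4.png",C)
b=s["tcp_pos"]+np.array([0,0,-.036]); print(proj(c,b),proj(c,b+[0,0,.08]))
```

```text
[ 0.52077902 -0.01044908  0.0799192 ] [1.49281861 0.56703172 0.40978597]
[280.0429777  242.81814197] [280.50931659 323.94288881]
```

View pics/w4.png

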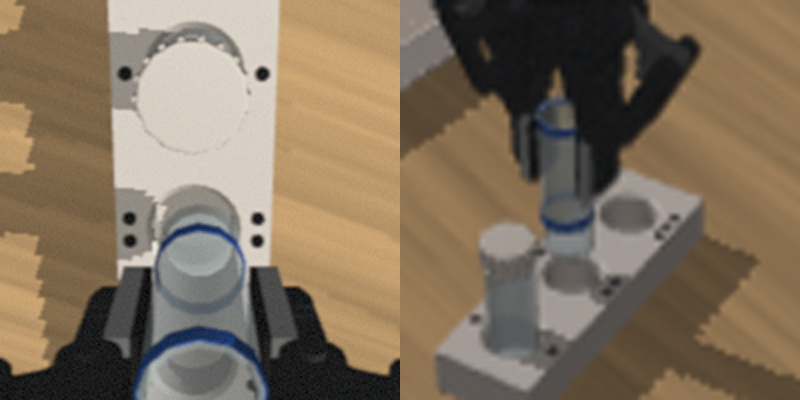

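The open vial hangs upright just above hole 2, with the two dots beside it. The capped vial is seated beside it.

Emit:
arm_command(
  steps=[
    [[1.5,-1.2,0],[0,0,0],0],
    [[1.5,-1.2,-10],[0,0,0],0],
    [[1.5,-1.2,-15],[0,0,0],0],
    [[1.5,-1.2,-20],[0,0,0],0],
    [[1.5,-1.2,-25],[0,0,0],0],
    [[1.5,-1.2,-29],[0,0,0],0],
    [[1.5,-1.2,-32],[0,0,0],0],
    [[1.5,-1.2,-34],[0,0,0],0],
    [[1.5,-1.2,-35],[0,0,0],0],
    [[1.5,-1.2,-36],[0,0,0],0],
    [[1.5,-1.2,-36],[0,0,0],0],
  ],
)

```text
clock: 10.83
tcp_pos: [0.5228, -0.013, 0.0443]
eef_rot: [-0.552, 3.092, -0.0]
ft_force: [2.9, 2.6, -0.9]
finger_gap: 0.0241
grip_force: 59.0
```

Emit:
arm_command(
  steps=[
    [[-0.5,0.5,-1],[0,0,0],0],
    [[-0.5,0.5,-2],[0,0,0],0],
    [[-0.5,0.5,-3],[0,0,0],0],
    [[-0.5,0.5,-3],[0,0,0],0],
  ],
)

```text
clock: 11.17
tcp_pos: [0.5227, -0.0126, 0.0432]
eef_rot: [-0.552, 3.09, -0.002]
ft_force: [-1.6, 3.3, 19.4]
finger_gap: 0.0239
grip_force: 60.7
```

Emit:
arm_command(
  steps=[
    [[0,0,1],[0,0,0],0.6],
    [[0,0,1],[0,0,0],0.6],
    [[0,0,1],[0,0,0],0.6],
    [[0,0,1],[0,0,0],0.6],
    [[0,0,30],[0,0,0],0.6],
    [[0,0,70],[0,0,0],0.6],
    [[0,0,110],[0,0,0],0.6],
    [[0,0,150],[0,0,-0.12],0.6],
    [[0,0,190],[0,0,-0.24],0.6],
    [[-19,-299,197],[0,0,-1.57],0.6],
    [[-19,-299,197],[0,0,-1.57],0.6],
    [[-19,-299,197],[0,0,-1.57],0.6],
    [[-19,-299,197],[0,0,-1.57],0.6],
    [[-19,-299,197],[0,0,-1.57],0.6],
    [[-19,-299,197],[0,0,-1.57],0.6],
    [[-19,-299,197],[0,0,-1.57],0.6],
    [[-19,-299,197],[0,0,-1.57],0.6],
    [[-19,-299,197],[0,0,-1.57],0.6],
    [[-19,-299,197],[0,0,-1.57],0.6],
    [[-19,-299,197],[0,0,-1.57],0.6],
  ],
)

```text
clock: 12.83
tcp_pos: [0.5026, -0.312, 0.2376]
eef_rot: [-1.804, -2.57, 0.0]
ft_force: [0.4, 0.8, -0.6]
finger_gap: 0.051
grip_force: 0.0
```

Emit:
arm_command(
  steps=[
    [[0,0,0],[0,0,-0.11],0.6],
    [[0,0,0],[0,0,-0.11],0.6],
    [[0,0,0],[0,0,-0.11],0.6],
  ],
)

```text
clock: 13.08
tcp_pos: [0.5029, -0.3115, 0.2379]
eef_rot: [-1.93, -2.477, 0.0]
ft_force: [-0.4, -0.5, -0.3]
finger_gap: 0.0513
grip_force: 0.0
```

Run:
```python
from h import *
import pickle
c=cam("wrist"); s=state(); print(s["tcp_pos"],s["ft_force"],s["q"]); pickle.dump(c,open("w5.pkl","wb"))
print(proj(c,[.504,-.312,.152]),proj(c,[.504,-.312,.113]))
print(Ro.from_rotvec(s["eef_rot"]).as_matrix().round(3))
d=cam("side"); t=cam("top")
C=np.zeros((600,800,3),np.uint8)
r=lambda i,k:cv2.resize(i[:,:,::-1],None,fx=k,fy=k,interpolation=cv2.INTER_CUBIC)
C[:600,:500]=r(c["color"][60:360,155:405],2)
C[:300,500:]=r(d["color"][204:279,245:320],4)
C[300:,500:]=r(t["color"][190:250,255:315],5)
cv2.imwrite("pics/w5.png",C)
```

```text
[ 0.50289411 -0.31152912  0.23803125] [-0.44808418  0.00065383 -0.55474839] [-7.54500891e-01  4.50656909e-01  1.16331522e+00 -1.53608936e-04
  1.52830188e+00 -1.00175612e+00]
[281.38010306 218.59262774] [281.20869684 205.32675712]
[[-0.245  0.97  -0.001]
 [ 0.97   0.245  0.   ]
 [ 0.    -0.    -1.   ]]
```

View pics/w5.png

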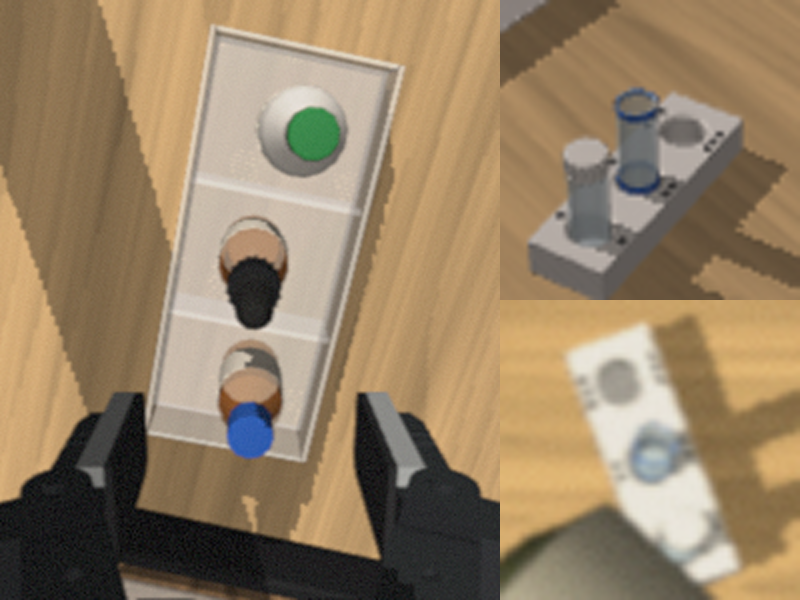

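Both vials are seated; the side view shows the lower ring just above the rack top. The wrist view puts the bulb at crop (255,306), the collar at about (254,288), and the tall bottle's green cap at (313,134). The dropper is at about (0.505,-0.311).

Emit:
arm_command(
  steps=[
    [[2,0.5,-30],[0,0,0],0.6],
    [[2,0.5,-60],[0,0,0],0.6],
    [[2,0.5,-90],[0,0,0],0.6],
    [[2,0.5,-115],[0,0,0],0.6],
    [[2,0.5,-135],[0,0,0],0.6],
    [[2,0.5,-145],[0,0,0],0.6],
    [[2,0.5,-150],[0,0,0],0.6],
    [[2,0.5,-152],[0,0,0],0.6],
    [[2,0.5,-152],[0,0,0],0.6],
  ],
)

```text
clock: 13.98
tcp_pos: [0.5053, -0.3114, 0.087]
eef_rot: [1.933, 2.475, -0.0]
ft_force: [0.0, -0.5, 0.2]
finger_gap: 0.0514
grip_force: 0.0
```

Emit:
arm_command(
  steps=[
    [[0,0,0],[0,0,0],0.4],
    [[0,0,0],[0,0,0],0.3],
    [[0,0,0],[0,0,0],0.2],
    [[0,0,0],[0,0,0],0.1],
    [[0,0,0],[0,0,0],0],
    [[0,0,0],[0,0,0],0],
    [[0,0,0],[0,0,0],0],
    [[0,0,0],[0,0,0],0],
    [[0,0,0],[0,0,0],0],
  ],
)

```text
clock: 14.73
tcp_pos: [0.5053, -0.3115, 0.0875]
eef_rot: [1.933, 2.474, -0.001]
ft_force: [-1.3, -0.6, 6.7]
finger_gap: 0.0217
grip_force: 58.5
```

Emit:
arm_command(
  steps=[
    [[0,0,5],[0,0,0],0],
    [[0,0,15],[0,0,0],0],
    [[0,0,30],[0,0,0],0],
    [[0,0,50],[0,0,0],0],
    [[0,0,70],[0,0,0],0],
    [[0,0,90],[0,0,0],0],
    [[0,0,110],[0,0,0],0],
    [[0,0,130],[0,0,0],0],
    [[0,0,150],[0,0,0],0],
    [[0,0,165],[0,0,0],0],
    [[0,0,170],[0,0,0],0],
    [[0,0,170],[0,0,0],0],
    [[0,0,170],[0,0,0],0],
  ],
)

```text
clock: 15.82
tcp_pos: [0.5048, -0.3108, 0.2559]
eef_rot: [-1.934, -2.475, -0.0]
ft_force: [-0.1, -0.4, -1.1]
finger_gap: 0.0218
grip_force: 58.7
```

Run:
```python
from h import *
import pickle
c=cam("wrist"); s=state(); print(s["tcp_pos"],s["ft_force"],s["finger_gap"]); pickle.dump(c,open("w6.pkl","wb"))
p=s["tcp_pos"]; g=p+[0,0,.0187-.001]
d=cam("side"); pickle.dump(d,open("s6.pkl","wb"))
print("wrist tip",proj(c,g-[0,0,.085]),"collar",proj(c,g)); print("side tip",proj(d,g-[0,0,.085]),"collar",proj(d,g))
C=np.zeros((600,800,3),np.uint8)
r=lambda i,k:cv2.resize(i[:,:,::-1],None,fx=k,fy=k,interpolation=cv2.INTER_CUBIC)
C[:600,:400]=r(c["color"][150:350,213:346],3)[:600,:399].copy() if 0 else cv2.resize(c["color"][150:350,213:346,::-1],(400,600),interpolation=cv2.INTER_CUBIC)
C[:600,400:]=r(d["color"][195:345,310:410],4)
cv2.imwrite("pics/w6.png",C)
```

```text
[ 0.50470646 -0.31079164  0.25532001] [-0.32476561  0.57990155 -0.823779  ] 0.022074470296241072
wrist tip [279.92682243 225.15993452] collar [279.87013396 285.8372749 ]
side tip [368.69667306 269.51918127] collar [372.97914132 233.39154842]
```

View pics/w6.png

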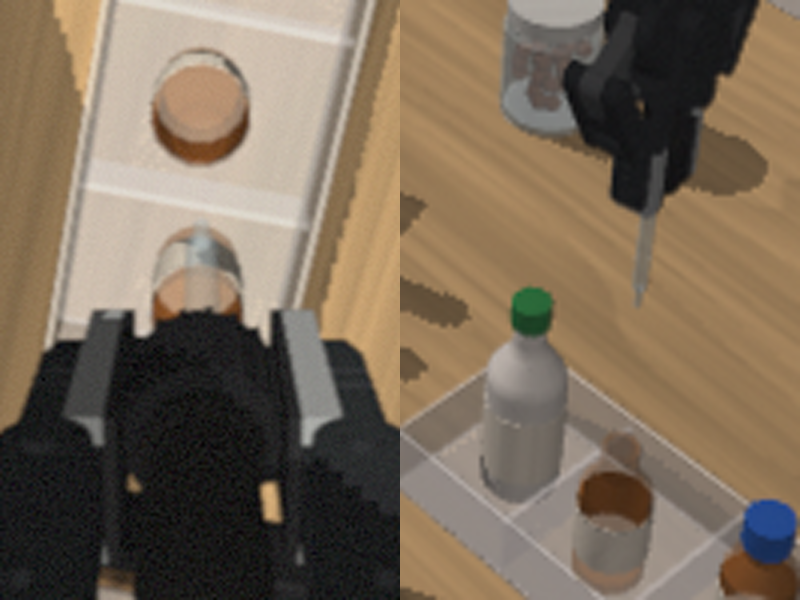

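The dropper is out and hangs straight: the tip is at wrist raw (280.0,224.7) against a predicted (279.9,225.2). The amber bottle still stands. Next I carry it over at a tip height of about 186 mm, then drop part of the way.

Emit:
arm_command(
  steps=[
    [[1,20,0],[0,0,0],0],
    [[3,50,0],[0,0,0],0],
    [[5,85,0],[0,0,0],0],
    [[7,120,0],[0,0,0],0],
    [[9,155,0],[0,0,0],0],
    [[11,190,0],[0,0,0],0],
    [[13,225,0],[0,0,0],0],
    [[15,255,0],[0,0,0],0],
    [[16,280,0],[0,0,0],0],
    [[17,293,0],[0,0,0],0],
    [[17,299,0],[0,0,0],0],
    [[17,299,0],[0,0,0],0],
    [[17,299,0],[0,0,0],0],
    [[17,299,-20],[0,0,0],0],
    [[17,299,-40],[0,0,0],0],
    [[17,299,-60],[0,0,0],0],
    [[17,299,-70],[0,0,0],0],
    [[17,299,-70],[0,0,0],0],
    [[17,299,-70],[0,0,0],0],
  ],
)

```text
clock: 17.5
tcp_pos: [0.522, -0.013, 0.1862]
eef_rot: [-1.936, -2.473, 0.001]
ft_force: [0.7, 0.6, -0.2]
finger_gap: 0.0219
grip_force: 58.7
```

Run:
```python
from h import *
import pickle
c=cam("wrist"); s=state(); print(s["tcp_pos"],s["ft_force"],s["finger_gap"]); pickle.dump(c,open("w7.pkl","wb"))
p=s["tcp_pos"]
d=cam("side"); pickle.dump(d,open("s7.pkl","wb"))
m=np.array([.5222,-.0120,.085])
print("wrist tip",proj(c,p-[0,0,.068]),"mouth",proj(c,m)); print("side tip",proj(d,p-[0,0,.068]),"mouth",proj(d,m))
C=np.zeros((600,800,3),np.uint8)
C[:,:400]=cv2.resize(c["color"][160:280,240:320,::-1],(400,600),interpolation=cv2.INTER_CUBIC)
C[:,400:]=cv2.resize(d["color"][190:265,255:305,::-1],(400,600),interpolation=cv2.INTER_CUBIC)
cv2.imwrite("pics/w7.png",C)
```

```text
[ 0.52237809 -0.01293018  0.18689464] [-0.27803959 -0.79214939 -0.02403935] 0.022272943336723174
wrist tip [280.59881661 225.43028867] mouth [280.60569912 210.85703492]
side tip [277.86907904 217.26346835] mouth [277.9666257  228.50355468]
```

View pics/w7.png

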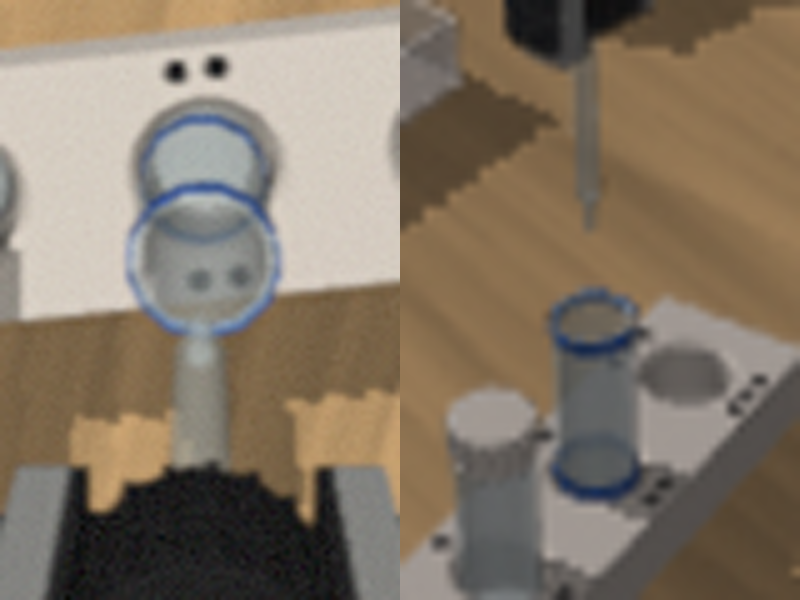

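The rim is at wrist raw (280.6,212.0) and the tip at (280.2,225.6). In the side view the tip is 11.4 px (about 34 mm) above the mouth and about 0.6 px left of its centre. So I descend 24 mm with a half-millimetre correction.

Emit:
arm_command(
  steps=[
    [[0.5,0,-5],[0,0,0],0],
    [[0.5,0,-10],[0,0,0],0],
    [[0.5,0,-15],[0,0,0],0],
    [[0.5,0,-20],[0,0,0],0],
    [[0.5,0,-23],[0,0,0],0],
    [[0.5,0,-24],[0,0,0],0],
    [[0.5,0,-24],[0,0,0],0],
    [[0.5,0,-24],[0,0,0],0],
    [[0.5,0,-24],[0,0,0],0],
    [[0.5,0,-24],[0,0,0],0],
    [[0.5,0,-24],[0,0,0],0],
    [[0.5,0,-24],[0,0,0],0],
  ],
)

```text
clock: 18.6
tcp_pos: [0.5226, -0.0121, 0.1624]
eef_rot: [1.934, 2.475, 0.0]
ft_force: [-0.1, -0.5, -0.5]
finger_gap: 0.0221
grip_force: 58.7
```

Run:
```python
from h import *
s=state(); print(s["tcp_pos"],s["ft_force"],s["finger_gap"],abs(s["qvel"]).max(),Ro.from_rotvec(s["eef_rot"]).as_matrix()[:,2])
```

```text
[ 0.5225634  -0.01206207  0.16244335] [-0.10240192 -0.45792225 -0.47415544] 0.02205702092355419 0.002559800012241906 [ 2.41521264e-04 -4.37285982e-05 -9.99999970e-01]
```

```bash
python3 -c "
from cell import *
print(sign_off())"
```

```text
the job is handed in; nothing more can be done
None
```

I handed the job in at 18.6 s: the capped vial is in hole 1, the open vial is in hole 2, and the gripper holds the dropper upright with its tip about 9–10 mm above the open vial's mouth, within about 1 mm of centre by my measurements.

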